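Clear the card-index lid and hold it open

ROBOT

A 6-joint arm with a two-finger parallel gripper is mounted at the origin on the work surface. World frame = base frame: x ahead of the robot, y to its left, z up, the work surface at z = 0. Lengths are in m, angles in rad, forces in N, time in s.
With the tool pointing down it reaches from about 0.35 to 0.925 m from the base axis. Payload 6.4 kg.
Tool frame: the origin (TCP) lies at the centre of the arm's flange, where the gripper is bolted on; the fingertips stand 199 mm ahead of it and the grasp point (between the pads) lies 180 mm ahead of it; z points along the fingers, y is the line along which they close (so a half turn about z gives the same grasp; the last joint's range is limited). The gripper opens to 94 mm and grips with 3 to 60 N. Pads are 16 mm wide; open, the fingers measure 119 mm over their backs; the gripper's body (75 mm by 177 mm) begins 78 mm behind the grasp point.
Start: joints at [0.994, 0.245, 1.558, -0, 1.339, -0.174], TCP at [0.255, 0.598, 0.405] pointing down, gripper open.
Joint ranges: [-3.13, 3.13], [-1.02, 2.26], [0.13, 2.54], [-0.95, 4.09], [0.21, 2.88], [-2.74, 2.74]. Speed limits (rad/s): [2.57, 2.57, 3.14, 3.14, 3.14, 3.14].

INTERFACE

Orientations are given as [roll, pitch, yaw] about the fixed x, y, z axes, in that order (R = Rz(yaw) Ry(pitch) Rx(roll)).
In Python, from workcell import arm gives the robot as it stands.
- The arm moves only by the tool drive_tool, never from a script. Its argument "series" is a list that holds one entry, the list of rows, each a list of 6 numbers: the shift along the tool's x, y, z in m, then the turn, a rotation vector about the tool's x, y, z in degrees. A call has 1 to 20 rows; each row is the pose to reach, as a shift and turn from the pose commanded when the call began, along the tool's axes at that moment; what a row does not reach only later rows make up. A row lasts 1/12 s, in which the tool goes at most 41.7 mm and 7.16 degrees, less where a joint would pass 70% of its speed; a pose out of reach is approached as far as the arm can. A call with a gripper value outside its range is refused whole. "gripper" is the closure, from 0 (fully open) to 1 (shut), set as the call begins (left out, the last holds). The fingers move at their own pace and stop on an object; the grip force is fixed at half the most. Time passes only in rows, so rows that repeat a pose let the fingers close. It gives the time, the measured TCP pose, the force, the opening and the grip force at its end, in the units of the state.
- arm.sense(): the state, without advancing time (a new reading comes with each control period).
- arm.read_camera(name): name is "side" or "top"; returns a dict with "img" (420x560x3 uint8, red, green, blue), "camera_matrix" (3x3 intrinsics, pixels), "D" ([k1, k2, p1, p2, k3] as OpenCV has them; the pictures are not rectified), "rvec" (rotation vector, rad) and "tvec" (3), from world to camera coordinates, as OpenCV has them. Camera axes: x right, y down, z forward; pixel columns grow to the right and rows downward; lengths in m; the calibration is good to about 2 mm. A picture is of the moment at which its call begins. There is no depth.
- arm.sign_off(): hands the job in; it is judged then, once.
Trained networks look in a picture, given as the dict that the camera call returned (one of the last four; its "shot" number tells which), for a name from the list of things; names that differ only in an ending like _2 or _b are one class to them, and where a whole thing is asked for, a point or a joint stands for the part that bears it (a point fixed in the world has none). Each returns a list of dicts, best first, with "conf" (0 to 1); they miss things now and then, are a little off and sometimes report something else, mostly with a low value. They report only what shows in the picture. A call takes as long as a camera call. They do not tell look-alikes from the thing itself.
- arm.spot_in(picture, name): "rect" ([left, top, width, height] in pixels, round what is visible of it).
- arm.trace(picture, name): "mask" (420x560 bool, what is visible of it) and "rect" ([left, top, width, height] in pixels, round what is visible of it).
The state is a dict: "time": time; "qpos": joint angles; "dq": joint speeds; "tau": joint torques, N m; "ee_pos": TCP position; "ee_rot": TCP orientation; "contact_force": force on the tool from outside, world axes, zero at the start; "torque": the same for the moment, N m; "grip_width": finger opening in m; "grip_force": force on a finger pad.
Only numpy, scipy, OpenCV 4.12 (cv2) and the standard library are available. Lean on these libraries where they do the work, as an engineer would, in place of code of your own. Each camera call takes 0.05 s, during which the arm holds its last target. There are 200 camera calls.

TASK

The tape dispenser has been left standing on one of the two hinged lids of the steel card-index cabinet: slide it sideways, without lifting it, until it stands wholly on the fixed middle panel, and let go of it. Then take the lid it stood on by its bow handle, raise it to 50 degrees and finish while still holding it there: the lid falls shut by itself and a colleague needs both hands for the cards. Leave the stapler on the other lid, the hole punch and the pen cup where they are.

Things in the scene. Friction and masses are not known exactly. Their poses are not given: they have to be found in the camera images.
- cabinet: Fixed grey steel card-index cabinet, 250 deep (x) x 530 wide (y) mm. Origin: centre of underside; x from its front (handles) to its rear (hinges), y to its left. Left lid y +76..+264, fixed middle panel y -75..+75, x -125..+125, top z 122; right lid y -264..-76. Shut lids' tops at z 124, 2 mm proud of the panel, from the front edge x -130 to the hinge line x +95, z 122.
- left_lid: Left lid: grey steel plate of 188 x 225, 4 mm thick, about 0.43 kg with its bow handle. Origin: middle of its hinge line; x from the front edge towards the hinge and y along the hinge, both in the lid, z normal to it. No spring or stay: it falls shut from any angle; lifting it at the handle takes about 2 to 3 N.
- left_angle (a joint): Opening angle of the left lid, rad: 0 shut and level, grows as its front edge rises about the rear hinge; stop at 1.35.
- left_handle (a point): Bow handle of the left lid: round steel bar 10 thick, 64 wide overall (y), 37 mm in front of the lid's front edge, in the lid's plane; 32 free behind the bar, 44 between its legs. The point is the middle of the bar, 262 from the hinge line. x towards the hinge, y along the bar, z normal to the lid. Shut: 122 mm up, free below. Pinched from above, it turns between the fingers as the lid rises.
- left_hinge (a point): Middle of the left lid's hinge line (hinge axis along the cabinet's y).
- right_lid: Right lid: grey steel plate of 188 x 225, 4 mm thick, about 0.43 kg with its bow handle. Origin: middle of its hinge line; x from the front edge towards the hinge and y along the hinge, both in the lid, z normal to it. No spring or stay: it falls shut from any angle; lifting it at the handle takes about 2 to 3 N.
- right_angle (a joint): Opening angle of the right lid, rad: 0 shut and level, grows as its front edge rises about the rear hinge; stop at 1.35.
- right_handle (a point): Bow handle of the right lid: round steel bar 10 thick, 64 wide overall (y), 37 mm in front of the lid's front edge, in the lid's plane; 32 free behind the bar, 44 between its legs. The point is the middle of the bar, 262 from the hinge line. x towards the hinge, y along the bar, z normal to the lid. Shut: 122 mm up, free below. Pinched from above, it turns between the fingers as the lid rises.
- right_hinge (a point): Middle of the right lid's hinge line.
- dispenser: Loose weighted grey desk tape dispenser, 152 long (x) x 58 wide (y), 0.4 to 0.85 kg, a clear roll of tape on top. Origin: centre of underside; x from the cutter end to the roll end, z up. Flat parallel sides 58 apart, from 4 to 38 mm above its underside along the whole length, up to 59 beside the roll (x -26..+70); the roll's top is at 84.
- dispenser_front (a point): Middle of the lower edge of the dispenser's cutter end (76 mm from its origin, on its -x).
- dispenser_rear (a point): Middle of the lower edge of the dispenser's roll end (76 mm from its origin, on its +x).
- stapler: Loose black and steel stapler, 128 long (x) x 36 wide x 41 high, lying on the lid that is to stay shut. Origin: centre of its underside.
- punch: Loose two-hole paper punch, about 110 x 115 x 64 high, on the counter to the left of the cabinet. Origin: centre of its underside.
- pen_cup: Loose dark pen cup with three pens, 76 mm across, 95 high (pens to 150), on the counter to the right of the cabinet. Origin: centre of its underside.
Mind the look-alikes: they are no part of the job. What is shaped like the dispenser but blue or orange is not meant.

How it is judged:
On the way, in this order (a step that is already met when the one before it is completed fails the run):
1. the dispenser stands released, wholly on the middle panel, both lids still shut (y of dispenser_front in the frame of cabinet between -0.044 and 0.044 m and x of dispenser_front in the frame of cabinet between -0.128 and 0.128 m and y of dispenser_rear in the frame of cabinet between -0.044 and 0.044 m and x of dispenser_rear in the frame of cabinet between -0.128 and 0.128 m and z of dispenser in the frame of cabinet between 0.116 and 0.127 m and angle between dispenser's own z axis and vertical below 0.1 rad and contact force between the fingers and dispenser below 0.2 N and linear speed of dispenser below 0.03 m/s and value of joint each of left_angle, right_angle below 0.03 rad), for 0.2 s.
2. the lid it stood on is open at 50 degrees within 6, held by its handle (((y of stapler in the frame of cabinet below -0.1 m and value of joint right_angle below 0.03 rad and value of joint left_angle between 0.768 and 0.977 rad and velocity of joint left_angle between -0.08 and 0.08 rad/s and contact force between the fingers and left_lid above 1 N and distance between the grasp point and left_handle below 0.045 m) or (y of stapler in the frame of cabinet above 0.1 m and value of joint left_angle below 0.03 rad and value of joint right_angle between 0.768 and 0.977 rad and velocity of joint right_angle between -0.08 and 0.08 rad/s and contact force between the fingers and right_lid above 1 N and distance between the grasp point and right_handle below 0.045 m))), for 0.2 s.
At the end, for the whole second after the job is handed in: The dispenser stands released on the middle panel, both end middles within 44 mm of its centre line. The lid it stood on is still, at 50 degrees within 6 (0.768 to 0.977 rad), held by the fingers at its bow handle. The other lid is shut, the stapler on it (y of dispenser_front in the frame of cabinet between -0.044 and 0.044 m and x of dispenser_front in the frame of cabinet between -0.128 and 0.128 m and y of dispenser_rear in the frame of cabinet between -0.044 and 0.044 m and x of dispenser_rear in the frame of cabinet between -0.128 and 0.128 m and z of dispenser in the frame of cabinet between 0.116 and 0.127 m and angle between dispenser's own z axis and vertical below 0.1 rad and contact force between the fingers and dispenser below 0.2 N and linear speed of dispenser below 0.03 m/s and ((y of stapler in the frame of cabinet below -0.1 m and value of joint right_angle below 0.03 rad and value of joint left_angle between 0.768 and 0.977 rad and velocity of joint left_angle between -0.08 and 0.08 rad/s and contact force between the fingers and left_lid above 1 N and distance between the grasp point and left_handle below 0.045 m) or (y of stapler in the frame of cabinet above 0.1 m and value of joint left_angle below 0.03 rad and value of joint right_angle between 0.768 and 0.977 rad and velocity of joint right_angle between -0.08 and 0.08 rad/s and contact force between the fingers and right_lid above 1 N and distance between the grasp point and right_handle below 0.045 m))); the arm keeps its last pose, push and grip.
It fails at once if the dispenser is lifted more than 8 mm off the lid (z of dispenser in the frame of cabinet above 0.132 m).
It fails at once if the dispenser is tipped or falls off the cabinet (angle between dispenser's own z axis and vertical above 0.25 rad or z of dispenser in the frame of cabinet below 0.105 m).
It fails at once if the stapler, punch or pen cup is moved more than 15 mm (distance of any of stapler, punch, pen_cup from where it was at the start of the episode above 0.015 m).
It also fails if it takes over 53 s, if anything falls off the work surface, if the arm or the gripper's body presses on something with over 40 N, if the wrist force passes 120 N, or if a joint passes its speed limit or range.

## Working session

There is one attempt and no reset: what is moved stays moved. The work goes in short steps, Python scripts to look and compute and a tool call to move; the robot and the scene stay as the last step left them, time stands still between calls to the robot, and variables do not carry over. Pictures are saved under pics/ and viewed, at most 10 in all, crops included, and the job is handed in when it is done.

Besides the shell and the picture viewer there is one more tool, called after "Emit:" in YAML: its name, and indented under it one key for each argument. drive_tool: Moves the arm, as the interface text tells. Its arguments: {"type":"object","properties":{"series":{"type":"array"},"gripper":{"type":"number"}},"required":["series"]}

```bash
mkdir -p pics; cat > h.py <<'E'
import numpy as np,cv2
from workcell import arm
from scipy.spatial.transform import Rotation as R
def cam(n): return arm.read_camera(n)
def save(p,f): cv2.imwrite(f,p["img"][:,:,::-1])
def ray(p,uv,z):
    uv=np.array(uv,float).reshape(-1,1,2)
    n=cv2.undistortPoints(uv,p["camera_matrix"],np.array(p["D"],float)).reshape(-1,2)
    Rm=cv2.Rodrigues(np.array(p["rvec"],float))[0];t=np.array(p["tvec"],float).ravel()
    c=-Rm.T@t; d=np.c_[n,np.ones(len(n))]@Rm
    return c+d*((z-c[2])/d[:,2])[:,None]
def proj(p,X): return cv2.projectPoints(np.array(X,float).reshape(-1,1,3),np.array(p["rvec"],float),np.array(p["tvec"],float),p["camera_matrix"],np.array(p["D"],float))[0].reshape(-1,2)
E
python3 - <<'E'
from h import *
s=arm.sense();print({k:np.round(v,3) for k,v in s.items()})
for n in("top","side"):
    p=cam(n);save(p,f"pics/{n}0.png")
    print(n,-cv2.Rodrigues(np.array(p["rvec"],float))[0].T@np.array(p["tvec"]).ravel())
    for o in("cabinet","left_lid","right_lid","left_handle","right_handle","dispenser","stapler","punch","pen_cup"):
        print(o,[(np.round(d["rect"]).tolist(),round(d["conf"],2)) for d in arm.spot_in(p,o)])
E
```

```text
{'time': np.float64(0.0), 'qpos': array([ 0.994,  0.246,  1.559, -0.   ,  1.339, -0.174]), 'dq': array([ 0.001, -0.   , -0.   , -0.001,  0.001, -0.   ]), 'tau': array([ 1.0000e-03, -4.1585e+01, -3.1460e+01,  6.9000e-02,  3.3000e-02,
       -0.0000e+00]), 'ee_pos': array([0.255, 0.598, 0.404]), 'ee_rot': array([-3.14 , -0.   ,  2.739]), 'contact_force': array([ 0.043, -0.724, -0.153]), 'torque': array([ 0.043, -0.002,  0.061]), 'grip_force': np.float64(0.0), 'grip_width': np.float64(0.094)}
top [0.37503629 0.01911237 1.66617843]
cabinet [([194.0, 132.0, 160.0, 100.0], 0.58)]
left_lid [([302.0, 143.0, 60.0, 81.0], 0.72), ([198.0, 147.0, 58.0, 80.0], 0.57)]
right_lid [([299.0, 144.0, 60.0, 82.0], 0.68)]
left_handle [([197.0, 146.0, 60.0, 83.0], 0.67)]
right_handle [([198.0, 147.0, 56.0, 82.0], 0.73), ([300.0, 143.0, 56.0, 83.0], 0.58)]
dispenser [([297.0, 236.0, 20.0, 43.0], 0.98), ([183.0, 249.0, 28.0, 44.0], 0.95), ([211.0, 154.0, 21.0, 51.0], 0.58), ([148.0, 130.0, 29.0, 46.0], 0.56)]
stapler [([319.0, 147.0, 12.0, 43.0], 0.93)]
punch [([108.0, 190.0, 38.0, 40.0], 0.84)]
pen_cup [([376.0, 207.0, 29.0, 22.0], 0.9)]
side [ 0.09347327 -0.95307145  0.82013825]
cabinet [([237.0, 173.0, 162.0, 137.0], 0.91)]
left_lid [([236.0, 181.0, 88.0, 32.0], 0.71), ([287.0, 221.0, 103.0, 62.0], 0.68)]
right_lid [([286.0, 221.0, 104.0, 64.0], 0.68)]
left_handle [([236.0, 186.0, 87.0, 31.0], 0.78)]
right_handle [([286.0, 221.0, 103.0, 62.0], 0.6)]
dispenser [([238.0, 182.0, 81.0, 32.0], 0.73), ([256.0, 165.0, 49.0, 33.0], 0.69), ([167.0, 202.0, 51.0, 34.0], 0.59), ([214.0, 265.0, 62.0, 38.0], 0.59)]
stapler [([323.0, 222.0, 45.0, 29.0], 0.65)]
punch [([207.0, 167.0, 36.0, 25.0], 0.63)]
pen_cup [([322.0, 306.0, 31.0, 57.0], 0.65)]
```

```bash
python3 -c "
import cv2,numpy as np
a=cv2.imread('pics/top0.png');print(a.shape)"
```

```text
(420, 560, 3)
```

View pics/top0.png

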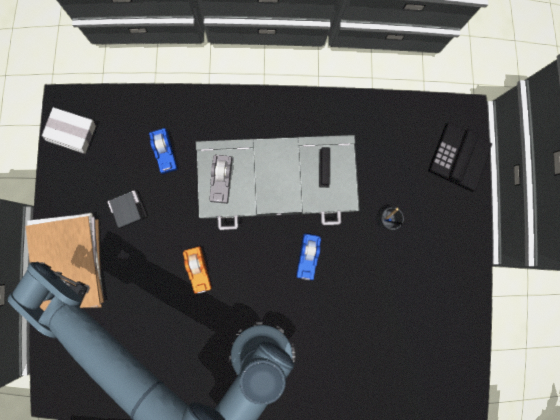

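View pics/side0.png

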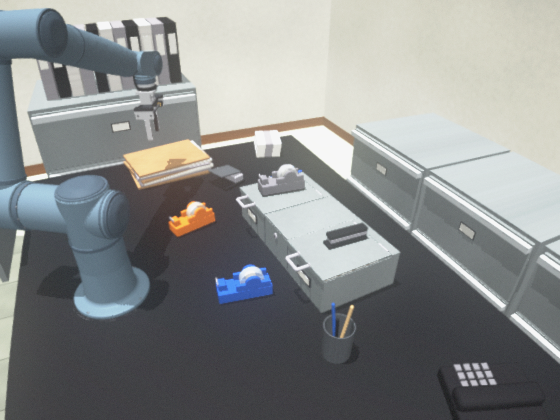

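The candidates are grey (221,178) on the left lid, blue (162,150), blue (309,257) and orange (197,270). I choose the grey one and check it in a close crop, which also serves for reading the cabinet corners.

```bash
python3 - <<'E'
from h import *
p=cam("top")
c=p["img"][125:240,190:362,::-1]
cv2.imwrite("pics/crop1.png",cv2.resize(c,None,fx=4.5,fy=4.5,interpolation=cv2.INTER_CUBIC))
for o in("dispenser","cabinet","left_handle","stapler"):
    for d in arm.trace(p,o):
        m=d["mask"].astype(np.uint8)
        r=cv2.minAreaRect(cv2.findNonZero(m)); print(o,round(d["conf"],2),np.round(d["rect"]),m.sum(),np.round(r[0],1),np.round(r[1],1),round(r[2],1))
E
```

```text
dispenser 0.9 [210. 152.  20.  52.] 958 [219.8 178.3] [21.  48.6] 4.1
dispenser 0.77 [184. 251.  28.  40.] 771 [195.9 269.9] [43.4 19.6] 76.0
dispenser 0.65 [298. 235.  21.  44.] 803 [309.  256.4] [19.8 43.7] 8.1
dispenser 0.64 [148. 131.  28.  42.] 814 [162.7 150.9] [43.7 20.1] 74.1
cabinet 0.71 [193. 131. 162.  97.] 11358 [276.6 181.5] [ 90.9 160.7] 87.5
cabinet 0.4 [300. 142.  56.  84.] 3411 [328.6 184. ] [80.8 56. ] 86.9
left_handle 0.81 [199. 146.  57.  86.] 3154 [225.9 188.4] [81.5 57.7] 87.6
stapler 0.61 [320. 148.  10.  40.] 430 [325. 167.] [40. 12.] 90.0
```

View pics/crop1.png

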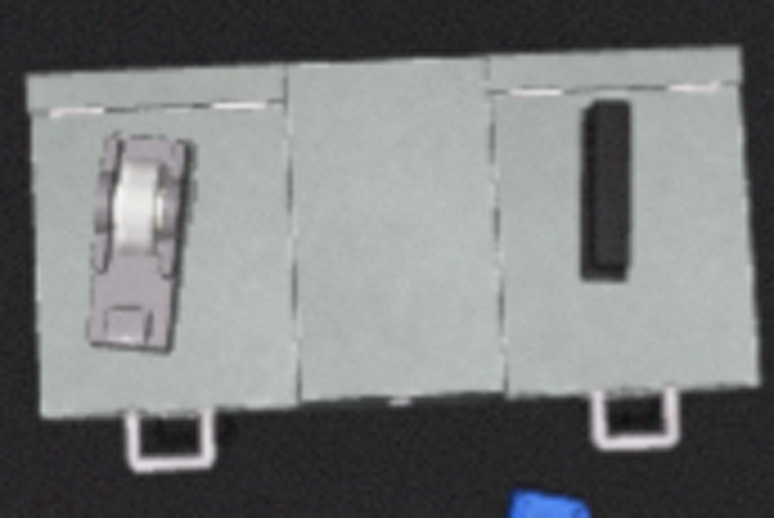

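The crop shows the grey dispenser with clear roll on the left lid, cutter end to the front (crop 90–190, 135–350). The stapler is on the right lid at crop (608,190), and the left handle bar is at crop (172,464).

```bash
python3 - <<'E'
from h import *
from scipy.optimize import least_squares
p=cam("top")
px=lambda L:(np.array(L,float)+.5)/4.5-.5+[190,125]
loc=np.array([[-.130,.264,.124],[-.130,.076,.124],[-.130,-.076,.124],[-.130,-.264,.124],[.125,.264,.122],[.125,-.264,.122],[-.167,.170,.122],[-.167,-.170,.122]])
uv=px([(40,415),(299,404),(506,396),(760,383),(27,73),(741,46),(172,464),(636,442)])
def W(q,l):
    c,s=np.cos(q[2]),np.sin(q[2]); return np.c_[q[0]+c*l[:,0]-s*l[:,1],q[1]+s*l[:,0]+c*l[:,1],l[:,2]]
f=lambda q:(proj(p,W(q,loc))-uv).ravel()
r=least_squares(f,[.5,0,0]);q=r.x;print("cab",q.round(4),"deg",np.degrees(q[2]).round(2));print(r.fun.reshape(-1,2).round(1))
# dispenser
dl=np.array([[-.076,.029,.128],[-.076,-.029,.128],[.076,-.029,.162],[.076,.029,.162]])
du=px([(89,345),(168,352),(188,140),(108,135)])
r=least_squares(lambda a:(proj(p,W(a,dl))-du).ravel(),[q[0],q[1]+.15,0]);a=r.x
print("disp",a.round(4),np.degrees(a[2]).round(2));print(r.fun.reshape(-1,2).round(1))
c,s=np.cos(q[2]),np.sin(q[2]);d=a[:2]-q[:2];print("disp in cab",c*d[0]+s*d[1],-s*d[0]+c*d[1],np.degrees(a[2]-q[2]))
print("handle",W(q,np.array([[-.167,.17,.122]])),"target",W(q,np.array([[-.02,0,.124]])))
np.save("cab.npy",q)
# side check
ps=cam("side");print(proj(ps,W(a,np.array([[-.076,0,.124],[.076,0,.124]]))).round(0), proj(ps,W(q,loc)).round(0))
E
```

```text
cab [ 0.6185 -0.0391  0.0652] deg 3.73
[[ 0.2  0.2]
 [-0.1  0.2]
 [ 0.1 -0.1]
 [-0.   0.3]
 [ 0.9  0.2]
 [-1.   0.1]
 [-0.1 -0.6]
 [ 0.  -0.3]]
disp [ 0.5968  0.1468 -0.0778] -4.46
[[ 0.   0.2]
 [ 0.1  0.4]
 [-0.1  0. ]
 [-0.  -0.6]]
disp in cab -0.00950358475075562 0.18693474131445484 -8.191740080192108
handle [[0.44073889 0.11964005 0.122     ]] target [[ 0.59849902 -0.04042475  0.124     ]]
[[260. 193.]
 [301. 186.]] [[240. 187.]
 [263. 214.]
 [287. 240.]
 [323. 280.]
 [303. 172.]
 [400. 252.]
 [240. 203.]
 [291. 264.]]
```

```bash
cat >> h.py <<'E'
def plan(gx,gy,gz,yawdeg):
    "tool-frame shift and turn to put grasp point at g, tool down"
    s=arm.sense();R0=R.from_euler("xyz",s["ee_rot"]);R1=R.from_euler("xyz",[180,0,yawdeg],degrees=True)
    d=np.array([gx,gy,gz+.18])-s["ee_pos"]
    return (R0.inv().apply(d)).round(4),(R0.inv()*R1).as_rotvec(degrees=True).round(2)
E
python3 - <<'E'
from h import *
print(plan(.602,.1465,.255,175.5))
E
```

```text
(array([-0.4964, -0.2793, -0.0303]), array([ -0.  ,   0.  , -18.58]))
```

Emit:
drive_tool:
  series:
    - [[-0.02, -0.01, -0.03, 0, 0, -1], [-0.05, -0.03, -0.03, 0, 0, -2], [-0.085, -0.048, -0.03, 0, 0, -4], [-0.12, -0.068, -0.03, 0, 0, -6], [-0.155, -0.087, -0.03, 0, 0, -8], [-0.19, -0.107, -0.03, 0, 0, -10], [-0.225, -0.127, -0.03, 0, 0, -12], [-0.26, -0.146, -0.03, 0, 0, -14], [-0.295, -0.166, -0.03, 0, 0, -16], [-0.33, -0.186, -0.03, 0, 0, -18.6], [-0.365, -0.205, -0.03, 0, 0, -18.6], [-0.4, -0.225, -0.03, 0, 0, -18.6], [-0.43, -0.242, -0.03, 0, 0, -18.6], [-0.46, -0.259, -0.03, 0, 0, -18.6], [-0.48, -0.27, -0.03, 0, 0, -18.6], [-0.496, -0.279, -0.03, 0, 0, -18.6], [-0.496, -0.279, -0.03, 0, 0, -18.6], [-0.496, -0.279, -0.03, 0, 0, -18.6], [-0.496, -0.279, -0.03, 0, 0, -18.6]]
  gripper: 0

```text
time: 2.93
ee_pos: [0.6013, 0.1474, 0.4346]
ee_rot: [3.141, -0.0, 3.064]
contact_force: [0.6, 0.4, -0.7]
grip_width: 0.0937
grip_force: 0.0
```

```bash
python3 - <<'E'
from h import *
print(arm.sense()["ee_pos"],plan(.602,.1465,.152,175.5))
p=cam("top");s=cam("side")
a=cv2.resize(p["img"][125:240,180:300],None,fx=3.3,fy=3.3,interpolation=2);b=cv2.resize(s["img"][60:230,200:330],None,fx=3,fy=3,interpolation=2)
h=max(a.shape[0],b.shape[0]);f=lambda i:np.pad(i,((0,h-i.shape[0]),(0,0),(0,0)))
cv2.imwrite("pics/pre.png",np.hstack([f(a),f(b)])[:,:,::-1])
E
```

```text
[0.60134499 0.14743987 0.43457831] (array([-0.0008, -0.0009,  0.1026]), array([ 0.02, -0.02,  0.04]))
```

View pics/pre.png

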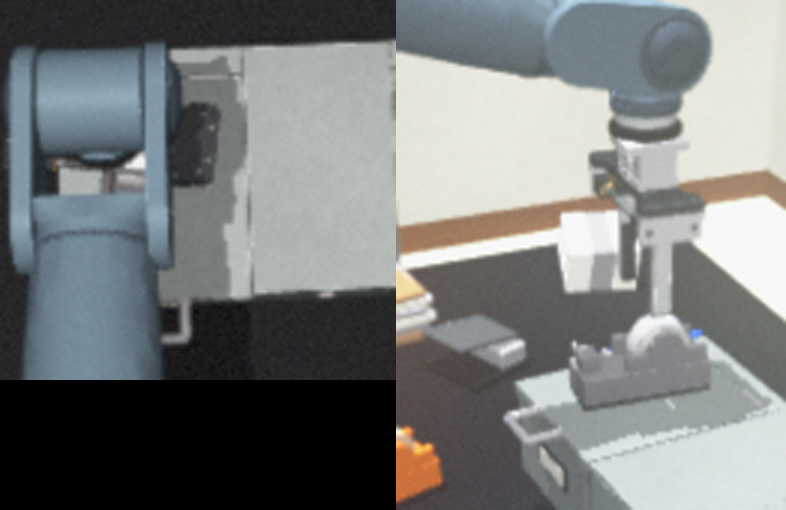

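The side crop shows the fingers straddling the dispenser from above, with the near finger tip at crop (660,315) beside the roll. I descend and grip.

Emit:
drive_tool:
  series:
    - [[0, 0, 0.02, 0, 0, 0], [0, 0, 0.045, 0, 0, 0], [0, 0, 0.065, 0, 0, 0], [0, 0, 0.085, 0, 0, 0], [0, 0, 0.1, 0, 0, 0], [0, 0, 0.102, 0, 0, 0], [0, 0, 0.102, 0, 0, 0], [0, 0, 0.102, 0, 0, 0]]

```text
time: 3.7
ee_pos: [0.6018, 0.1475, 0.3338]
ee_rot: [3.141, 0.001, 3.064]
contact_force: [-0.7, 0.2, -0.3]
grip_width: 0.0939
grip_force: 0.0
```

Emit:
drive_tool:
  series:
    - [[0, 0, 0, 0, 0, 0], [0, 0, 0, 0, 0, 0], [0, 0, 0, 0, 0, 0], [0, 0, 0, 0, 0, 0], [0, 0, 0, 0, 0, 0], [0, 0, 0, 0, 0, 0], [0, 0, 0, 0, 0, 0], [0, 0, 0, 0, 0, 0], [0, 0, 0, 0, 0, 0], [0, 0, 0, 0, 0, 0]]
  gripper: 0.6

```text
time: 4.53
ee_pos: [0.6019, 0.1466, 0.333]
ee_rot: [-3.141, 0.0, 3.063]
contact_force: [-0.8, -4.2, 2.8]
grip_width: 0.0578
grip_force: 30.0
```

```bash
python3 - <<'E'
from h import *
q=np.load("cab.npy");c,s=np.cos(q[2]),np.sin(q[2])
# grasp point 5 mm ahead of disp origin; target cab (-.02+.005, 0)
l=np.array([-.012,0]);t=q[:2]+[c*l[0]-s*l[1],s*l[0]+c*l[1]]
print(arm.sense()["ee_pos"],arm.sense()["ee_rot"],t,plan(*t,.152,183.73))
E
```

```text
[0.6018507  0.14657399 0.33296341] [-3.14079236e+00  3.27391587e-04  3.06326050e+00] [ 0.60648203 -0.0399037 ] (array([-0.0192, -0.1855,  0.0011]), array([-0.05,  0.02, -8.22]))
```

Emit:
drive_tool:
  series:
    - [[-0.001, -0.005, 0, 0, 0, 0], [-0.002, -0.013, 0, 0, 0, -0.5], [-0.003, -0.023, 0, 0, 0, -1], [-0.004, -0.033, 0, 0, 0, -1.5], [-0.005, -0.044, 0, 0, 0, -2], [-0.006, -0.055, 0, 0, 0, -2.5], [-0.007, -0.066, 0, 0, 0, -3], [-0.008, -0.077, 0, 0, 0, -3.5], [-0.009, -0.088, 0, 0, 0, -4], [-0.01, -0.099, 0, 0, 0, -4.5], [-0.011, -0.11, 0, 0, 0, -5], [-0.012, -0.121, 0, 0, 0, -5.5], [-0.013, -0.132, 0, 0, 0, -6], [-0.014, -0.143, 0, 0, 0, -6.5], [-0.016, -0.154, 0, 0, 0, -7], [-0.017, -0.165, 0, 0, 0, -7.5], [-0.018, -0.175, 0, 0, 0, -8], [-0.019, -0.182, 0, 0, 0, -8.2], [-0.019, -0.186, 0, 0, 0, -8.2], [-0.019, -0.186, 0, 0, 0, -8.2]]

```text
time: 6.2
ee_pos: [0.6058, -0.0407, 0.3315]
ee_rot: [3.141, -0.002, -3.078]
contact_force: [-0.1, 0.4, -3.6]
grip_width: 0.0579
grip_force: 30.0
```

Emit:
drive_tool:
  series:
    - [[0, 0, 0.001, 0, 0, 0], [0, 0, 0.002, 0, 0, 0], [0, 0, 0.002, 0, 0, 0], [0, 0, 0.002, 0, 0, 0]]

```text
time: 6.53
ee_pos: [0.6062, -0.0397, 0.331]
ee_rot: [-3.141, 0.0, -3.076]
contact_force: [-2.8, -0.1, 0.3]
grip_width: 0.0579
grip_force: 30.0
```

```bash
python3 - <<'E'
from h import *
q=np.load("cab.npy");c,s=np.cos(q[2]),np.sin(q[2])
st=arm.sense();d=st["ee_pos"][:2]-q[:2]
print("grasp in cab",c*d[0]+s*d[1],-s*d[0]+c*d[1],np.degrees(st["ee_rot"]))
s_=cam("side");cv2.imwrite("pics/slid.png",cv2.resize(s_["img"][100:300,200:420],None,fx=3,fy=3,interpolation=2)[:,:,::-1])
E
```

```text
grasp in cab -0.012304898767978155 0.00020326586530957128 [-1.79985257e+02  7.86788134e-03 -1.76253155e+02]
```

View pics/slid.png

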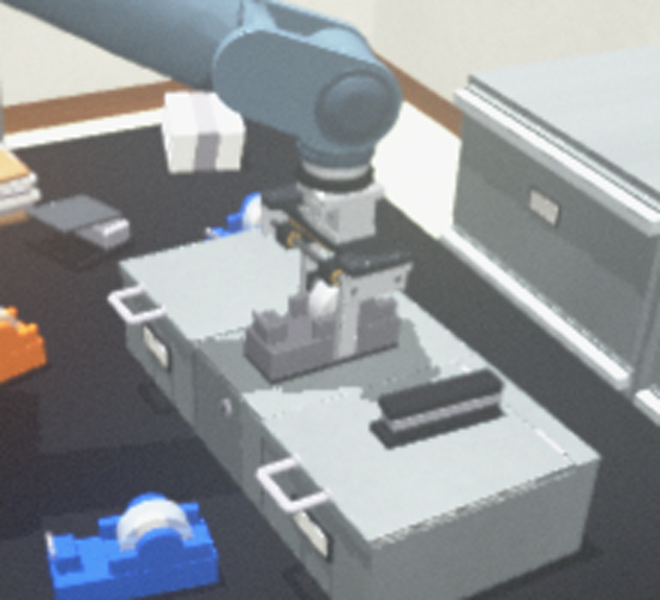

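The dispenser stands on the middle panel (crop 245–400, 300–380), and the stapler at (440,405) is untouched. I release and rise.

Emit:
drive_tool:
  series:
    - [[0, 0, 0, 0, 0, 0], [0, 0, 0, 0, 0, 0], [0, 0, 0, 0, 0, 0], [0, 0, 0, 0, 0, 0], [0, 0, 0, 0, 0, 0], [0, 0, 0, 0, 0, 0], [0, 0, 0, 0, 0, 0], [0, 0, 0, 0, 0, 0]]
  gripper: 0

```text
time: 7.25
ee_pos: [0.6062, -0.04, 0.3307]
ee_rot: [3.142, 0.0, -3.077]
contact_force: [0.5, -0.0, -0.5]
grip_width: 0.094
grip_force: 0.0
```

Emit:
drive_tool:
  series:
    - [[0, 0, -0.01, 0, 0, 0], [0, 0, -0.03, 0, 0, 0], [0, 0, -0.055, 0, 0, 0], [0, 0, -0.08, 0, 0, 0], [0, 0, -0.1, 0, 0, 0], [0, 0, -0.115, 0, 0, 0], [0, 0, -0.115, 0, 0, 0], [0, 0, -0.115, 0, 0, 0]]

```text
time: 7.92
ee_pos: [0.6062, -0.04, 0.4469]
ee_rot: [-3.141, 0.002, -3.077]
contact_force: [0.4, -0.1, -0.5]
grip_width: 0.094
grip_force: 0.0
```

```bash
python3 - <<'E'
from h import *
print(arm.sense()["qpos"].round(2))
print(plan(.4407,.1196,.25,93.73))
E
```

```text
[-0.25  0.11  1.63  0.    1.4  -1.89]
(array([0.1548, 0.17  , 0.0164]), array([7.000e-02, 1.400e-01, 8.999e+01]))
```

Emit:
drive_tool:
  series:
    - [[0.01, 0.01, 0, 0, 0, 5], [0.02, 0.022, 0, 0, 0, 11], [0.03, 0.033, 0, 0, 0, 17], [0.04, 0.044, 0, 0, 0, 23], [0.05, 0.055, 0, 0, 0, 29], [0.06, 0.066, 0, 0, 0, 35], [0.07, 0.077, 0, 0, 0, 41], [0.08, 0.088, 0, 0, 0, 47], [0.09, 0.099, 0, 0, 0, 53], [0.1, 0.11, 0, 0, 0, 59], [0.11, 0.121, 0, 0, 0, 65], [0.12, 0.132, 0, 0, 0, 71], [0.13, 0.143, 0, 0, 0, 77], [0.14, 0.154, 0, 0, 0, 83], [0.15, 0.164, 0, 0, 0, 88], [0.155, 0.17, 0, 0, 0, 90], [0.155, 0.17, 0, 0, 0, 90], [0.155, 0.17, 0, 0, 0, 90], [0.155, 0.17, 0, 0, 0, 90]]

```text
time: 9.5
ee_pos: [0.4406, 0.1193, 0.4449]
ee_rot: [-3.14, 0.0, 1.636]
contact_force: [0.1, 0.1, 0.2]
grip_width: 0.0939
grip_force: 0.0
```

```bash
python3 - <<'E'
from h import *
q=np.load("cab.npy")
s=arm.sense();print(s["ee_pos"],np.degrees(s["ee_rot"]),s["qpos"].round(2),plan(.4407,.1196,.125,93.73))
c,sn=np.cos(q[2]),np.sin(q[2])
p=cam("top");sd=cam("side")
for P in(p,sd):
    print([(np.round(d["rect"]).tolist(),round(d["conf"],2)) for d in arm.spot_in(P,"dispenser")])
a=cv2.resize(p["img"][120:245,180:310],None,fx=3,fy=3,interpolation=2);b=cv2.resize(sd["img"][80:230,200:330],None,fx=3,fy=3,interpolation=2)
h=max(a.shape[0],b.shape[0]);f=lambda i:np.pad(i,((0,h-i.shape[0]),(0,0),(0,0)))
cv2.imwrite("pics/preh.png",np.hstack([f(a),f(b)])[:,:,::-1])
E
```

```text
[0.44058456 0.11930867 0.44487913] [-1.79926715e+02  5.70739826e-03  9.37578466e+01] [ 0.02 -0.26  1.99 -0.    1.42 -0.05] (array([0.0003, 0.0003, 0.1399]), array([-0.07,  0.01,  0.03]))
[([266.0, 153.0, 21.0, 52.0], 0.89), ([150.0, 131.0, 29.0, 42.0], 0.87), ([181.0, 251.0, 18.0, 38.0], 0.67), ([298.0, 234.0, 22.0, 42.0], 0.67)]
[([281.0, 189.0, 52.0, 40.0], 0.9), ([217.0, 265.0, 57.0, 37.0], 0.87), ([266.0, 165.0, 33.0, 16.0], 0.8), ([168.0, 199.0, 49.0, 37.0], 0.72)]
```

View pics/preh.png

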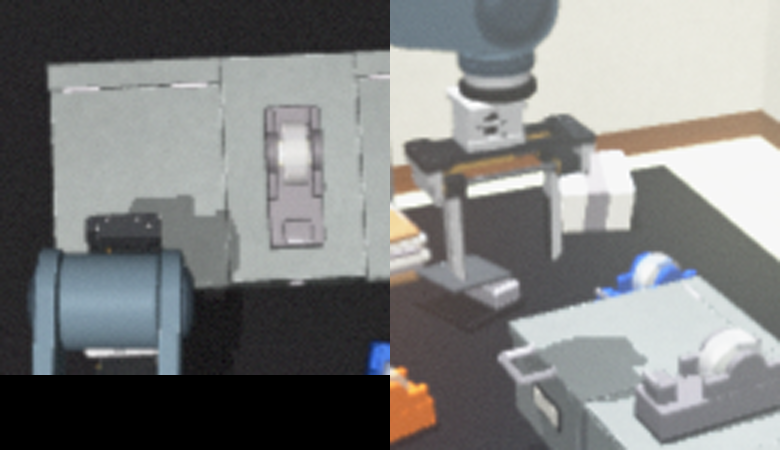

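The dispenser sits centred on the panel (crop 265–325, 105–245), and the fingers are above the left handle. The rear finger must fit in the 32 mm gap, so I narrow the opening to about 28 mm first.

Emit:
drive_tool:
  series:
    - [[0, 0, 0.01, 0, 0, 0], [0, 0, 0.025, 0, 0, 0], [0, 0, 0.04, 0, 0, 0], [0, 0, 0.05, 0, 0, 0], [0, 0, 0.06, 0, 0, 0], [0, 0, 0.07, 0, 0, 0], [0, 0, 0.08, 0, 0, 0], [0, 0, 0.08, 0, 0, 0], [0, 0, 0.08, 0, 0, 0]]
  gripper: 0.7

```text
time: 10.45
ee_pos: [0.4404, 0.1196, 0.3652]
ee_rot: [-3.141, -0.0, 1.636]
contact_force: [0.6, 0.0, 0.8]
grip_width: 0.0373
grip_force: 0.0
```

```bash
python3 - <<'E'
from h import *
s=arm.sense();print(s["grip_width"],plan(.4407,.1196,.127,93.73))
sd=cam("side")
cv2.imwrite("pics/preh2.png",cv2.resize(sd["img"][110:240,200:330],None,fx=4,fy=4,interpolation=2)[:,:,::-1])
E
```

```text
0.03728849635190762 (array([0.    , 0.0003, 0.0582]), array([-0.06, -0.  , -0.01]))
```

View pics/preh2.png

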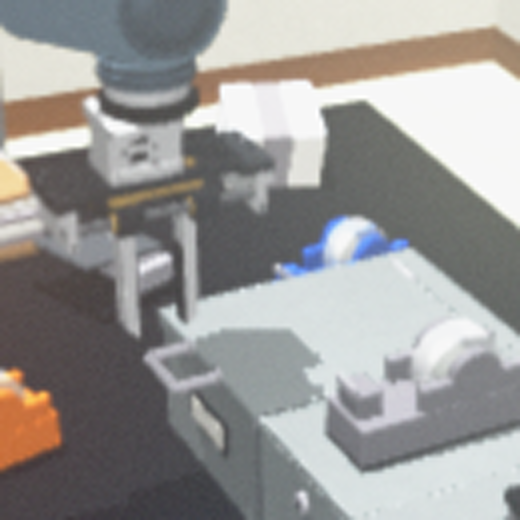

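The fingers (crop 130 and 190, tips near row 330) stand over the bar at (180,375). They are still closing to their setting, so I let them settle while coming down slightly.

Emit:
drive_tool:
  series:
    - [[0, 0, 0.01, 0, 0, 0], [0, 0, 0.02, 0, 0, 0], [0, 0, 0.02, 0, 0, 0], [0, 0, 0.02, 0, 0, 0], [0, 0, 0.02, 0, 0, 0]]

```text
time: 10.92
ee_pos: [0.4404, 0.1196, 0.3455]
ee_rot: [-3.141, -0.0, 1.636]
contact_force: [-0.1, 0.4, -0.1]
grip_width: 0.0282
grip_force: 0.0
```

Emit:
drive_tool:
  series:
    - [[0, 0, 0.008, 0, 0, 0], [0, 0, 0.016, 0, 0, 0], [0, 0, 0.024, 0, 0, 0], [0, 0, 0.032, 0, 0, 0], [0, 0, 0.038, 0, 0, 0], [0, 0, 0.038, 0, 0, 0], [0, 0, 0.038, 0, 0, 0]]

```text
time: 11.5
ee_pos: [0.4403, 0.1196, 0.3071]
ee_rot: [-3.14, -0.0, 1.636]
contact_force: [0.2, -0.3, -0.2]
grip_width: 0.028
grip_force: 0.0
```

Emit:
drive_tool:
  series:
    - [[0, 0, 0, 0, 0, 0], [0, 0, 0, 0, 0, 0], [0, 0, 0, 0, 0, 0], [0, 0, 0, 0, 0, 0], [0, 0, 0, 0, 0, 0], [0, 0, 0, 0, 0, 0]]
  gripper: 1

```text
time: 12.0
ee_pos: [0.4404, 0.1196, 0.308]
ee_rot: [-3.141, 0.0, 1.636]
contact_force: [-3.7, -0.5, 4.4]
grip_width: 0.0092
grip_force: 30.0
```

```bash
python3 - <<'E'
from h import *
q=np.load("cab.npy");c,sn=np.cos(q[2]),np.sin(q[2]);e=np.array([c,sn,0])
s=arm.sense();g=s["ee_pos"];print(g,s["ee_rot"],s["grip_width"])
R0=R.from_euler("xyz",s["ee_rot"])
for k in range(0,51,5):
    a=np.radians(k);d=.262*(1-np.cos(a))*e+np.array([0,0,.262*np.sin(a)])
    print(k,R0.inv().apply(d).round(4))
E
```

```text
[0.44042062 0.11955625 0.3080497 ] [-3.14112053e+00  1.17940684e-04  1.63584079e+00] 0.009150152341494815
0 [0. 0. 0.]
5 [-0.      0.001  -0.0228]
10 [-0.      0.004  -0.0455]
15 [-0.      0.0089 -0.0678]
20 [-0.      0.0158 -0.0896]
25 [-0.      0.0245 -0.1107]
30 [-0.     0.035 -0.131]
35 [-0.      0.0473 -0.1503]
40 [-0.      0.0612 -0.1684]
45 [-0.      0.0767 -0.1853]
50 [-0.      0.0935 -0.2007]
```

Emit:
drive_tool:
  series:
    - [[0, 0, -0.006, 0, 0, 0], [0, 0.0005, -0.014, 0, 0, 0], [0, 0.001, -0.0228, 0, 0, 0], [0, 0.002, -0.032, 0, 0, 0], [0, 0.003, -0.0395, 0, 0, 0], [0, 0.004, -0.0455, 0, 0, 0], [0, 0.006, -0.056, 0, 0, 0], [0, 0.0089, -0.0678, 0, 0, 0], [0, 0.012, -0.0787, 0, 0, 0], [0, 0.0158, -0.0896, 0, 0, 0], [0, 0.02, -0.1003, 0, 0, 0], [0, 0.0245, -0.1107, 0, 0, 0], [0, 0.0245, -0.1107, 0, 0, 0], [0, 0.0245, -0.1107, 0, 0, 0]]

```text
time: 13.17
ee_pos: [0.4649, 0.1212, 0.4199]
ee_rot: [-3.139, 0.0, 1.636]
contact_force: [-7.7, -1.3, 0.5]
grip_width: 0.0087
grip_force: 30.0
```

```bash
python3 - <<'E'
from h import *
print(arm.sense()["contact_force"],arm.sense()["ee_pos"])
sd=cam("side")
cv2.imwrite("pics/l25.png",cv2.resize(sd["img"][90:250,190:350],None,fx=3.5,fy=3.5,interpolation=2)[:,:,::-1])
E
```

```text
[-7.66680241 -1.2513026   0.49948272] [0.4649141  0.12120122 0.41986007]
```

View pics/l25.png

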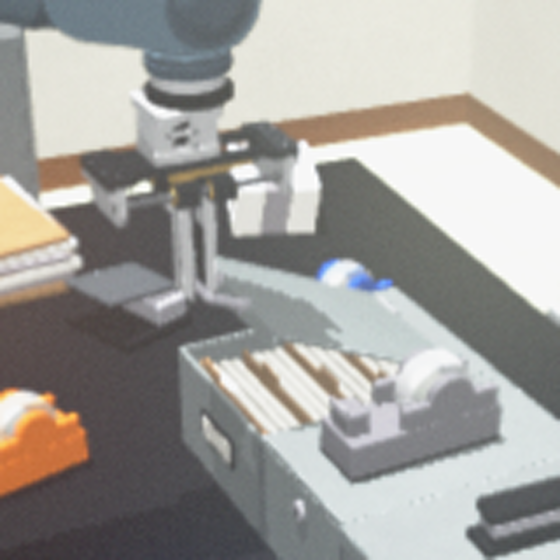

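The lid is open about 25°, with the handle in the fingers at crop (205,295) and the dispenser unmoved. I continue to 50°.

Emit:
drive_tool:
  series:
    - [[0, 0.003, -0.007, 0, 0, 0], [0, 0.0065, -0.0135, 0, 0, 0], [0, 0.0105, -0.0203, 0, 0, 0], [0, 0.0165, -0.0301, 0, 0, 0], [0, 0.0228, -0.0396, 0, 0, 0], [0, 0.0296, -0.0488, 0, 0, 0], [0, 0.0367, -0.0577, 0, 0, 0], [0, 0.0443, -0.0663, 0, 0, 0], [0, 0.0522, -0.0746, 0, 0, 0], [0, 0.0576, -0.08, 0, 0, 0], [0, 0.063, -0.085, 0, 0, 0], [0, 0.067, -0.0885, 0, 0, 0], [0, 0.0685, -0.09, 0, 0, 0], [0, 0.0685, -0.09, 0, 0, 0], [0, 0.0685, -0.09, 0, 0, 0], [0, 0.0685, -0.09, 0, 0, 0], [0, 0.0685, -0.09, 0, 0, 0], [0, 0.0685, -0.09, 0, 0, 0]]

```text
time: 14.72
ee_pos: [0.533, 0.1257, 0.5122]
ee_rot: [3.141, 0.0, 1.636]
contact_force: [-9.3, -1.6, 8.8]
grip_width: 0.0088
grip_force: 30.0
```

```bash
python3 - <<'E'
from h import *
q=np.load("cab.npy");c,sn=np.cos(q[2]),np.sin(q[2])
s=arm.sense();g=s["ee_pos"]-[0,0,.18];d=g[:2]-q[:2];x=c*d[0]+sn*d[1]
print("cab x,y",x,-sn*d[0]+c*d[1],"z",g[2],"angle",np.degrees(np.arctan2(g[2]-.122-.006,.095-x)),"r",np.hypot(g[2]-.128,.095-x),s["contact_force"],s["grip_width"])
sd=cam("side");p=cam("top")
def W(l): l=np.array(l);return np.c_[q[0]+c*l[:,0]-sn*l[:,1],q[1]+sn*l[:,0]+c*l[:,1],l[:,2]]
im=sd["img"].copy()
a=np.radians(50);L=[[.095-r*np.cos(a),y,.122+r*np.sin(a)] for r,y in((.225,.264),(.225,.076),(.262,.17))]
for u in proj(sd,W(L)): cv2.circle(im,tuple(np.round(u).astype(int)),1,(255,0,0),-1)
cv2.imwrite("pics/l50.png",cv2.resize(im[60:250,190:350],None,fx=3.1,fy=3.1,interpolation=2)[:,:,::-1])
print([(np.round(d["rect"]).tolist(),round(d["conf"],2)) for d in arm.spot_in(p,"dispenser")])
E
```

```text
cab x,y -0.07451427794852696 0.1699980890514249 z 0.33218170542416886 angle 50.30010629388498 r 0.26537757866544137 [-9.33788847 -1.5866383   8.7632855 ] 0.008806469990889396
[([269.0, 151.0, 21.0, 53.0], 0.75), ([150.0, 130.0, 29.0, 43.0], 0.64), ([183.0, 251.0, 7.0, 20.0], 0.63)]
```

View pics/l50.png

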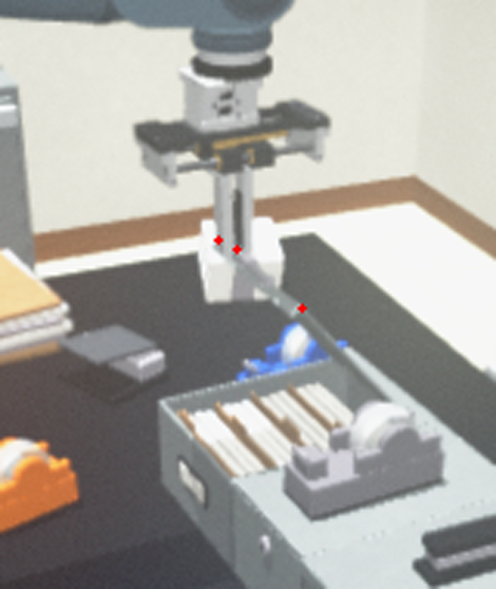

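The predicted 50° lid corner (303,308) and bar point (237,250) coincide with the picture. The lid is held in the fingers and the dispenser stands on the middle panel.

```bash
python3 -c "
from h import *
print(arm.sense()['grip_force'],arm.sign_off())"
```

```text
the job is handed in; nothing more can be done
30.003424286842346 None
```

The job is handed in: the dispenser stands released on the middle panel, and the left lid is held by its handle at about 50° (50.3° worked out from the arm's pose); I saw no sign that the stapler, punch or pen cup had moved.

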